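# Open the folding drying stand and set the washed record on it

## Robot

A 6-joint arm with a two-finger parallel gripper is mounted at the origin on the work surface. World frame = base frame: x ahead of the robot, y to its left, z up, the work surface at z = 0. Lengths are in m, angles in rad, forces in N, time in s.
With the tool pointing down it reaches from about 0.375 to 0.825 m from the base axis. Payload 5.5 kg.
Tool frame: the origin (TCP) lies midway between the tips of the shut fingers; the grasp point (between the pads) lies 19 mm behind it (grip_depth is the distance from the TCP to the grasp point, in m); z points along the fingers, y is the line along which they close (so a half turn about z gives the same grasp; the last joint's range is limited). The gripper opens to 85 mm and grips with 20 to 120 N. Pads are 22 mm wide; open, the fingers measure 114 mm over their backs; the gripper's body (76 mm by 85 mm) begins 54 mm behind the grasp point. The pads swing forward as they close: fully open they stand 13 mm farther back than shut.
Start: joints at [-1.162, 0.314, -0.047, 1.21, 0, 1.571], TCP at [0.239, -0.551, 0.231] pointing down, gripper open.
Joint ranges: [-2.67, 2.67], [-0.69, 1.73], [-1.03, 1.25], [-2.08, 2.16], [-1.42, 1.45], [-3.14, 3.14]. Speed limits (rad/s): [2.39, 2.39, 3.01, 3.14, 3.14, 3.14].

## Interface

Orientations are given as a rotation vector (axis times angle).
In Python, from cell import * gives the robot as it stands.
- The arm moves only by the tool apply_moves, never from a script. Its argument "increments" is text: rows parted by semicolons, each of 4 numbers parted by spaces: the shift along the tool's x, y, z in m, then the turn about the tool's z in rad. A call has 1 to 10 rows; each row shifts and turns the commanded pose from where the row before left it, along the tool's axes as they then stand; what a row does not reach is not made up. A row lasts 1/8 s, in which the tool goes at most 62.5 mm and 10.7 degrees, less where a joint would pass 70% of its speed; a pose out of reach is approached as far as the arm can. A call with a gripper value outside its range is refused whole. "hand" is the opening, from -1 (shut) to 1 (fully open), so that 0 is half open, set as the call begins (left out, the last holds). The fingers move at their own pace and stop on an object; "squeeze" is the grip in N (left out, the last holds). Time passes only in rows, so rows that do not move let the fingers close. It gives the time, the measured TCP pose, the force, the opening and the grip force at its end, in the units of the state.
- state(): the state, without advancing time (a new reading comes with each control period).
- read_camera(name): name is "side" or "top" or "wrist"; returns a dict with "color" (420x560x3 uint8, red, green, blue), "z_map" (420x560 float32, m along the optical axis (not along the pixel's ray), 0 where there is no reading), "fx", "fy", "cx", "cy" (pixels), "dist_coeffs" ([k1, k2, p1, p2, k3] as OpenCV has them; the pictures are not rectified), "xyz" and "rotation" of the camera in the world; the wrist camera has in their place "tool_from_camera" (4x4, takes a point from camera to tool coordinates, whose origin is the TCP and whose axes are the flange's). Camera axes: x right, y down, z forward; pixel columns grow to the right and rows downward; lengths in m; the calibration is good to about 2 mm. A picture is of the moment at which its call begins: read the wrist's pose just before it.
- finish_job(): hands the job in; it is judged then, once.
The state is a dict: "clock": time; "joint_pos": joint angles; "joint_velocities": joint speeds; "joint_efforts": joint torques, N m; "tcp_pos": TCP position; "tcp_rot": TCP orientation; "force": force on the tool from outside, world axes, zero at the start; "torque": the same for the moment, N m; "finger_gap": finger opening in m; "grasp_force": force on a finger pad.
Only numpy, scipy, OpenCV 4.12 (cv2) and the standard library are available. Lean on these libraries where they do the work, as an engineer would, in place of code of your own. Each camera call takes 0.05 s, during which the arm holds its last target. There are 200 camera calls.

## Task

Swing the folded drying stand (the one with the brass handle loop) fully open, past the middle so that it snaps over and its two leaves lie flat side by side. Then pick up the grey record, which has a knob on its label clamp, lower it gently onto the middle of the open stand, centred on the cork square, and let go. Leave the other things on the table where they are.

Things in the scene. Friction and masses are not known exactly. Their poses are not given: they have to be found in the camera images.
- stand: Folding drying stand of pale wood, fixed to the table, hinged like a book: a fixed leaf 88 (x) x 150 (y) x 10 mm on feet, its top 40 mm above the table, and an equal wing. Origin: on the table under the middle of the hinge line; z up, y along the hinge, fixed leaf on the -x side. Folded, the wing lies on the fixed leaf, its feet up; open, it lies on the +x side, level with that leaf.
- hinge (a point): Middle of the stand's hinge axis, which runs along the stand's y, 41 mm above the table. The wing's feet are two 31 mm high bars along y, 14 and 80 mm from the hinge; folded, they stick up to 83 mm above the table.
- wing (a joint): Angle of the wing about its hinge, rad: 0 folded onto the fixed leaf, about 1.57 upright, 3.14 fully open and flat. An over-centre spring pushes it towards the nearer end, balanced near upright; 3 to 4 N upwards at the handle bar lifts it from folded. Let go on the far side of upright, it snaps to 3.14 by itself.
- bar (a point): Middle of the wing's brass handle bar: round, 10 mm diameter, parallel to the hinge and 135 mm from it; two arms 90 mm apart carry it, leaving a window 80 x 40 mm between bar and wing edge. Folded, it is 47 mm above the table at stand x = -135 mm, nothing beneath; open, 35 mm above it at x = +135 mm. It can turn between gripping fingers as the wing swings. The point turns with the wing.
- rest (a point): Middle of the stand's top when open: on the hinge line, 40 mm above the table; centre of the 90 x 90 mm cork square that shows when the stand is open. The record's underside must rest here.
- record: Grey vinyl record, 175 mm diameter, 3 mm thick, loose, about 0.3 kg, lying in a red label clamp (discs of 90 mm diameter, from 0 to 8 and from 11 to 19 mm above the underside) with an upright black knob, 28 mm diameter, from 19 to 57 mm above the underside. Origin: centre of the clamp's underside; z up through the knob.
- cap: White ceramic spindle cap, 40 mm diameter, 30 mm high, origin under its centre, loose; leave alone.
- roller: Black rubber cleaning roller, 110 mm long and 40 mm diameter along its y, with a flat handle reaching 125 mm to its +x; origin under the roller's middle, loose; leave alone.
- tin: Tin of spare brush pads, grey with green lid, 75 mm diameter, 50 mm high, origin under its centre, loose; leave alone.
- bottle: Amber bottle, 56 mm diameter, 150 mm high, origin under its centre, loose; leave alone.
- brush: Wooden-backed cleaning brush, 90 x 45 x 42 mm, origin under its centre, loose; leave alone.
Things that resemble listed ones, but are neither listed nor needed, are in the scene too. There is more than one size of the record; the job needs the smallest.

How it is judged:
By the outcome, as a careful person would: the job done as asked, in the order asked, and still so for the second after the job is handed in, with the robot touching nothing.
It also fails if it takes over 64 s, if anything falls off the work surface, if the arm or the gripper's body presses on something with over 40 N, if the wrist force passes 120 N, or if a joint passes its speed limit or range.

## Working session

There is one attempt and no reset: what is moved stays moved. The work goes in short steps, Python scripts to look and compute and a tool call to move; the robot and the scene stay as the last step left them, time stands still between calls to the robot, and variables do not carry over. Pictures are saved under pics/ and viewed, at most 10 in all, crops included, and the job is handed in when it is done.

Besides the shell and the picture viewer there is one more tool, called after "Request:" as name(argument=value, ...), one argument or row to a line, values as JSON. apply_moves: Moves the arm, as the interface text tells. Its arguments: {"type":"object","properties":{"increments":{"type":"string"},"hand":{"type":"number"},"squeeze":{"type":"number"}},"required":["increments"]}

```bash
ls; mkdir -p pics; cat > h.py <<'E'
from cell import *
import numpy as np, cv2, pickle
from scipy.spatial.transform import Rotation as R
def cloud(c, T=None):
    h,w=c["z_map"].shape
    u,v=np.meshgrid(np.arange(w),np.arange(h))
    K=np.array([[c["fx"],0,c["cx"]],[0,c["fy"],c["cy"]],[0,0,1.]])
    n=cv2.undistortPoints(np.stack([u,v],-1).reshape(-1,1,2).astype(float),K,np.array(c["dist_coeffs"],float)).reshape(h,w,2)
    z=c["z_map"][...,None]
    P=np.concatenate([n*z,z],-1)
    if T is None:
        r=np.array(c["rotation"],float)
        r=R.from_rotvec(r).as_matrix() if r.size==3 else r
        t=np.array(c["xyz"])
    else: r,t=T[:3,:3],T[:3,3]
    W=P@r.T+t
    W[c["z_map"]==0]=np.nan
    return W
def wristT(s,c):
    T=np.eye(4);T[:3,:3]=R.from_rotvec(s["tcp_rot"]).as_matrix();T[:3,3]=s["tcp_pos"]
    return T@np.array(c["tool_from_camera"])
E
python3 - <<'E'
from h import *
print(state())
for n in("top","side"):
    c=read_camera(n); pickle.dump(c,open(n+".pkl","wb"))
    cv2.imwrite(f"pics/{n}1.png",c["color"][...,::-1])
    print(n,c["xyz"],c["rotation"],c["fx"],(c["z_map"]==0).mean())
E
```

```text
pics
{'clock': 0.0, 'joint_pos': array([-1.16201014e+00,  3.14228477e-01, -4.80662970e-02,  1.21019179e+00,
       -2.05202133e-05,  1.57077553e+00]), 'joint_velocities': array([-0.00047024,  0.00060186,  0.00120713,  0.00152589, -0.00108557,
        0.00111634]), 'joint_efforts': array([ 6.86368512e-04, -5.39584279e+01,  3.39753985e+01,  1.93255849e-02,
        2.69558268e-04, -2.06098281e-05]), 'tcp_pos': array([ 0.23826514, -0.5500431 ,  0.23043869]), 'tcp_rot': array([-3.07457515e+00, -6.37355151e-01,  5.70131295e-04]), 'force': array([-0.70465077, -0.48558576,  0.45209002]), 'torque': array([ 0.02688049,  0.01294825, -0.0040057 ]), 'grasp_force': 0.0, 'finger_gap': 0.08571650224910014}
top [ 4.63258761e-01 -6.03813509e-05  1.02592237e+00] [-2.19182492  2.21614773 -0.07024156] 398.65807014438855 0.004043367346938775
side [-0.14050552  0.81805291  0.74879917] [-0.8168058   2.38364878 -1.28722563] 455.4117168028686 0.004238945578231293
```

View pics/top1.png

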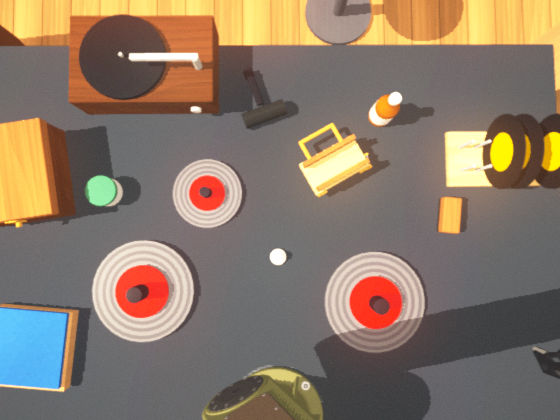

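View pics/side1.png

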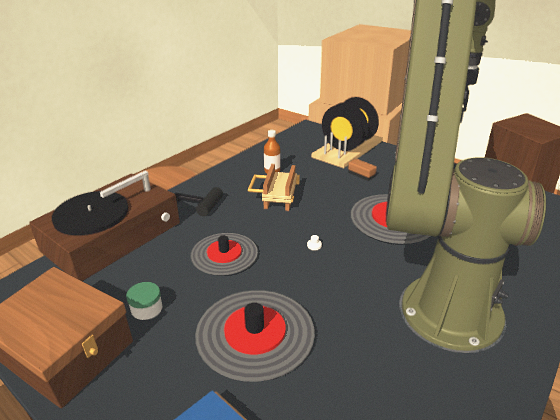

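Top view: three records at pixels (207,193), (143,290) and (375,302). The first has the smallest outline (about 70 px against 100 px), so it fits; I'll check its diameter. The stand is at (335,165), with the brass loop at (322,140). The roller, bottle, brush, cap and tin are all clear of it.

```bash
cat > m.py <<'E'
from h import *
c=pickle.load(open("top.pkl","rb")); W=cloud(c); im=c["color"]
hsv=cv2.cvtColor(im,cv2.COLOR_RGB2HSV)
print("table z",np.nanmedian(W[230:245,200:260,2]))
# records: red discs
red=((hsv[...,0]<4)|(hsv[...,0]>176))&(hsv[...,1]>200)&(hsv[...,2]>120)
n,l,st,ce=cv2.connectedComponentsWithStats(red.astype(np.uint8))
for i in range(1,n):
    if st[i,4]<300: continue
    m=l==i; P=W[m]; z=np.nanmedian(P[:,2])
    cn=max(cv2.findContours(m.astype(np.uint8),0,2)[0],key=len)
    q=np.array([W[p[0][1],p[0][0],:2] for p in cn],np.float32); q=q[~np.isnan(q).any(1)]
    (cx,cy),r=cv2.minEnclosingCircle(q)
    D=np.hypot(W[...,0]-cx,W[...,1]-cy)
    k=(D<.03)&(W[...,2]>z+.02)
    kt=W[k]; top=np.nanmax(kt[:,2]) if len(kt) else 0
    kt=kt[kt[:,2]>top-.006] if len(kt) else kt
    print("red",ce[i],"n",st[i,4],"z",z,"c",cx,cy,"r",r,"knobtop",top,(kt[:,:2].max(0)+kt[:,:2].min(0))/2 if len(kt) else "")
# stand
roi=np.zeros(im.shape[:2],bool); roi[115:205,290:375]=1
z=W[...,2]
hi=roi&(z>.025)
ys,xs=np.where(hi); print("hi",hi.sum(),xs.min(),xs.max(),ys.min(),ys.max())
for a,b in((.03,.055),(.045,.06),(.06,.075),(.075,.095)):
    m=roi&(z>a)&(z<b); P=W[m]
    if m.sum()<10: continue
    rc=cv2.minAreaRect(P[:,:2].astype(np.float32)); print(a,b,m.sum(),"med",np.median(P,0),rc)
    print(cv2.boxPoints(rc).round(4).tolist())
t=cv2.resize(im[110:210,285:385],(400,400),interpolation=2)
u=cv2.resize(im[143:243,157:257],(400,400),interpolation=2)
cv2.imwrite("pics/crop1.png",np.hstack([t,u])[...,::-1])
E
python3 m.py
```

```text
table z 0.00010231348518086048
red [206.9904502  192.84720327] n 733 z 0.019169346499121165 c 0.5571258068084717 0.1698012501001358 r 0.04310763254761696 knobtop 0.06267475050099713 [0.557699   0.16958625]
red [145.5012087  291.01611604] n 1241 z 0.02769903336430879 c 0.3143053650856018 0.32914143800735474 r 0.063548244535923 knobtop 0.08688729496186154 [0.31468123 0.32995647]
red [374.60946746 301.75976331] n 1690 z 0.02727989484326676 c 0.2786588966846466 -0.2492017149925232 r 0.06406217813491821 knobtop 0.08546094398052828 [ 0.27947445 -0.250166  ]
hi 2581 299 374 115 196
0.03 0.055 1835 med [ 0.62442145 -0.14367288  0.05136077] ((0.6582428216934204, -0.17113450169563293), (0.1442725956439972, 0.22246617078781128), 28.685964584350586)
[[0.5415999889373779, -0.10819999873638153], [0.6484000086784363, -0.30329999327659607], [0.7749000191688538, -0.23409999907016754], [0.6680999994277954, -0.03889999911189079]]
0.045 0.06 1788 med [ 0.62655524 -0.1433397   0.05160731] ((0.6587808728218079, -0.16952845454216003), (0.14179280400276184, 0.22051186859607697), 26.839941024780273)
[[0.5457000136375427, -0.10320000350475311], [0.6452999711036682, -0.29989999532699585], [0.7717999815940857, -0.23589999973773956], [0.6722999811172485, -0.03909999877214432]]
0.06 0.075 50 med [ 0.62371242 -0.12954558  0.06679966] ((0.6154312491416931, -0.14854636788368225), (0.07447296380996704, 0.13645236194133759), 25.32231330871582)
[[0.5526000261306763, -0.10279999673366547], [0.6110000014305115, -0.22609999775886536], [0.6783000230789185, -0.19429999589920044], [0.6198999881744385, -0.07090000063180923]]
0.075 0.095 616 med [ 0.62247923 -0.14790914  0.08279308] ((0.6225419640541077, -0.14911945164203644), (0.078328438103199, 0.1395934671163559), 28.954505920410156)
[[0.5544999837875366, -0.10700000077486038], [0.6220999956130981, -0.22920000553131104], [0.6905999779701233, -0.19120000302791595], [0.6230000257492065, -0.06909999996423721]]
```

View pics/crop1.png

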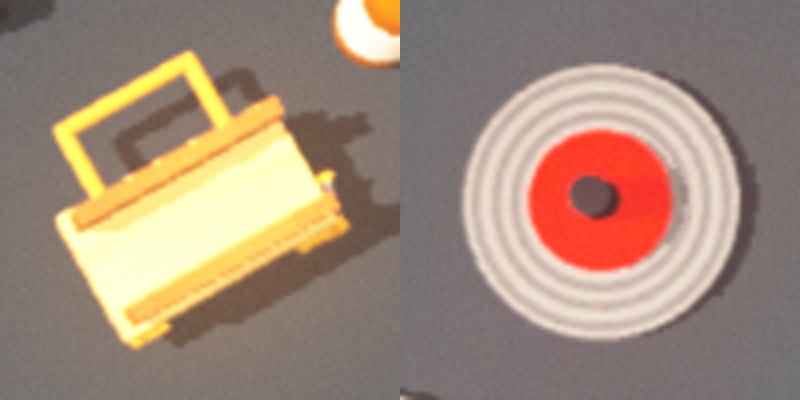

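The crop shows the stand folded, with the loop on its far side and the hinge on its near-right edge. The small record's clamp radius is about 43 mm and its knob is upright, so it is the 90 mm-clamp record I need. Next I'll compute the approach move.

```bash
cat >> h.py <<'E'
def go(p,yd=None,s=None):
    "report turn (about tool z) to bring tool y parallel to yd, then shift in the turned tool axes"
    s=s or state(); M=R.from_rotvec(s["tcp_rot"]).as_matrix(); a=0
    if yd is not None:
        v=M.T@np.array([*yd,0.]); a=np.arctan2(-v[0],v[1]); a=(a+np.pi/2)%np.pi-np.pi/2
    M2=M@R.from_rotvec([0,0,a]).as_matrix()
    print("turn",round(a,4),"alt",round(a-np.sign(a)*np.pi,3),"shift",(M2.T@(np.array(p)-s["tcp_pos"])).round(4),"tool y",M2[:,1].round(3),"x",M2[:,0].round(3),"z",M[:,2].round(3),"q6",s["joint_pos"][5])
E
python3 - <<'E'
from h import *
c=pickle.load(open("top.pkl","rb")); W=cloud(c); im=c["color"]
hsv=cv2.cvtColor(im,cv2.COLOR_RGB2HSV)
n=np.array([.875,.484]); y=np.array([.484,-.875]); H=np.array([.5814,-.1719])
A=(W[...,:2]-H)@n; B=(W[...,:2]-H)@y
roi=np.zeros(A.shape,bool); roi[115:205,290:375]=1
m=roi&(W[...,2]>.03)&(W[...,2]<.06)&(A>.12)
P=W[m]; print(m.sum(),np.median(A[m]),B[m].min(),B[m].max(),P.mean(0),np.polyfit(B[m],A[m],1))
for lo,hi in((.005,.025),(.07,.09)):
  m=roi&(W[...,2]>.078)&(W[...,2]<.095)&(A>lo)&(A<hi); print("foot",m.sum(),A[m].mean(),B[m].min(),B[m].max(),np.polyfit(B[m],A[m],1))
go([.6995,-.1066,.17],[.875,.484])
E
```

```text
190 0.13343963846904738 -0.049778157757664844 0.04936857325871323 [ 0.69738241 -0.10728058  0.0505063 ] [0.00788394 0.13276362]
foot 298 0.013855123319709887 -0.06973417802425552 0.06977605344906179 [0.00101581 0.01385591]
foot 302 0.07971129371867622 -0.06981638699529616 0.0691393410136473 [-0.00024433  0.07971116]
turn 1.4743 alt -1.667 shift [-0.1647 -0.6182  0.0609] tool y [-0.875 -0.484 -0.   ] x [ 0.484 -0.875 -0.002] z [-0.001  0.001 -1.   ] q6 1.5708072574458167
```

Request:
apply_moves(
  increments="0 0 0 -0.185; 0 0 0 -0.185; 0 0 0 -0.185; 0 0 0 -0.185; 0 0 0 -0.185; 0 0 0 -0.185; 0 0 0 -0.185; 0 0 0 -0.185; 0 0 0 -0.185; 0 0 0 -0.002",
  hand=-0.3,
  squeeze=25,
)

```text
clock: 1.35
tcp_pos: [0.2384, -0.5503, 0.2309]
tcp_rot: [-1.598, -2.704, -0.001]
force: [0.1, 0.1, -1.1]
finger_gap: 0.0299
grasp_force: 0.0
```

Request:
apply_moves(
  increments="0.0135 0.0515 0 0; 0.0135 0.0515 0 0; 0.0135 0.0515 0 0; 0.0135 0.0515 0 0; 0.0135 0.0515 0 0; 0.0135 0.0515 0 0; 0.0135 0.0515 0 0; 0.0135 0.0515 0 0; 0.0135 0.0515 0 0; 0.0135 0.0515 0 0",
)

```text
clock: 2.6
tcp_pos: [0.625, -0.1819, 0.2311]
tcp_rot: [-1.601, -2.703, 0.0]
force: [1.1, -1.1, 0.2]
finger_gap: 0.0303
grasp_force: 0.0
```

Request:
apply_moves(
  increments="0.015 0.0515 0.02 0; 0.015 0.0515 0.02 0; 0 0 0.02 0; 0 0 0 0; 0 0 0 0",
)

```text
clock: 3.22
tcp_pos: [0.6994, -0.1077, 0.172]
tcp_rot: [1.599, 2.704, 0.0]
force: [-0.2, -0.2, 0.6]
finger_gap: 0.0298
grasp_force: 0.0
```

```bash
cat > w.py <<'E'
from h import *
import sys
s=state(); c=read_camera("wrist"); W=cloud(c,wristT(s,c))
pickle.dump((s,c),open("w.pkl","wb"))
cv2.imwrite(f"pics/{sys.argv[1]}.png",c["color"][...,::-1])
E
python3 w.py w1; python3 - <<'E'
from h import *
s,c=pickle.load(open("w.pkl","rb")); W=cloud(c,wristT(s,c))
print(s["clock"],s["tcp_pos"],s["finger_gap"],s["joint_pos"].round(2))
n=np.array([.875,.484]); y=np.array([.484,-.875]); H=np.array([.5814,-.1719])
A=(W[...,:2]-H)@n; B=(W[...,:2]-H)@y
m=(abs(B)<.03)&(A>.11)&(A<.16)&(W[...,2]>.03)&(W[...,2]<.08); P=W[m]
print(m.sum(), A[m].min(),A[m].max(),A[m].mean(),P.mean(0),P[:,2].max())
go([.6995,-.1066,.028],n)
E
```

```text
3.225 [ 0.69942426 -0.10769481  0.17197116] 0.029809990797266227 [-0.15  0.54  0.16  1.19 -0.    0.92]
605 0.131430508433713 0.14029756549671374 0.13591981228622896 [ 0.70005243 -0.10557988  0.05155228] 0.054585747147737895
turn -0.0023 alt 3.139 shift [0.0014 0.0003 0.1446] tool y [0.875 0.484 0.001] x [-0.484  0.875 -0.001] z [ 0.001 -0.    -1.   ] q6 0.914877053083422
```

View pics/w1.png

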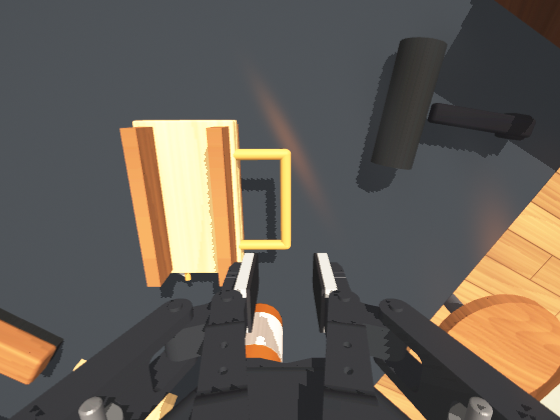

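The wrist view shows the bar at about (287,198), lined up between the fingers in the closing direction. The window is clear and nothing is near the fingers. Going down to grip.

Request:
apply_moves(
  increments="0.001 0 0.04 0; 0 0 0.04 0; 0 0 0.032 0; 0 0 0.016 0; 0 0 0.016 0; 0 0 0 0; 0 0 0 0",
)

```text
clock: 4.15
tcp_pos: [0.6996, -0.1065, 0.0284]
tcp_rot: [1.596, 2.705, 0.0]
force: [1.0, 0.1, 0.4]
finger_gap: 0.0298
grasp_force: 0.0
```

Request:
apply_moves(
  increments="0 0 0 0; 0 0 0 0; 0 0 0 0; 0 0 0 0",
  hand=-1,
  squeeze=25,
)

```text
clock: 4.65
tcp_pos: [0.699, -0.1067, 0.0282]
tcp_rot: [1.596, 2.705, -0.001]
force: [-3.2, -1.3, 6.9]
finger_gap: 0.009
grasp_force: 24.6
```

```bash
python3 - <<'E'
import numpy as np
# arc: bar folded at z .047 (6mm over hinge): phase
r=np.hypot(.135,.006);a0=np.arctan2(.006,.135)
N=18
t=np.linspace(0,np.pi,N+1)
y=r*np.cos(a0+t); z=r*np.sin(a0+t)
for i in range(N): print(i+1,round(np.degrees(t[i+1])),"dy %.4f dz(tool) %.4f"%(y[i+1]-y[i],-(z[i+1]-z[i])))
E
```

```text
1 10 dy -0.0031 dz(tool) -0.0234
2 20 dy -0.0071 dz(tool) -0.0225
3 30 dy -0.0109 dz(tool) -0.0209
4 40 dy -0.0144 dz(tool) -0.0187
5 50 dy -0.0174 dz(tool) -0.0159
6 60 dy -0.0199 dz(tool) -0.0126
7 70 dy -0.0218 dz(tool) -0.0090
8 80 dy -0.0230 dz(tool) -0.0051
9 90 dy -0.0235 dz(tool) -0.0010
10 100 dy -0.0234 dz(tool) 0.0031
11 110 dy -0.0225 dz(tool) 0.0071
12 120 dy -0.0209 dz(tool) 0.0109
13 130 dy -0.0187 dz(tool) 0.0144
14 140 dy -0.0159 dz(tool) 0.0174
15 150 dy -0.0126 dz(tool) 0.0199
16 160 dy -0.0090 dz(tool) 0.0218
17 170 dy -0.0051 dz(tool) 0.0230
18 180 dy -0.0010 dz(tool) 0.0235
```

Request:
apply_moves(
  increments="0 -0.003 -0.0235 0; 0 -0.007 -0.0225 0; 0 -0.011 -0.021 0; 0 0 0 0",
)

```text
clock: 5.15
tcp_pos: [0.681, -0.1168, 0.0967]
tcp_rot: [1.596, 2.704, 0.002]
force: [3.5, 0.8, -1.4]
finger_gap: 0.009
grasp_force: 25.1
```

Request:
apply_moves(
  increments="0 -0.0145 -0.0185 0; 0 -0.0175 -0.016 0; 0 -0.02 -0.0125 0; 0 -0.022 -0.009 0; 0 -0.023 -0.005 0; 0 -0.0235 -0.001 0; 0 0 0 0",
)

```text
clock: 6.02
tcp_pos: [0.5749, -0.1758, 0.1585]
tcp_rot: [1.596, 2.702, 0.0]
force: [-0.5, -0.5, 11.3]
finger_gap: 0.009
grasp_force: 27.0
```

Request:
apply_moves(
  increments="0 -0.0235 0.003 0; 0 -0.0225 0.007 0; 0 -0.021 0.011 0; 0 0 0 0",
)

```text
clock: 6.52
tcp_pos: [0.5147, -0.2089, 0.1347]
tcp_rot: [-1.599, -2.704, 0.005]
force: [-1.4, -5.1, 2.8]
finger_gap: 0.009
grasp_force: 26.6
```

Moderate forces, bar still held, wing at about 120°. I'll follow it to the end.

Request:
apply_moves(
  increments="0 -0.0185 0.0145 0; 0 -0.016 0.0175 0; 0 -0.0125 0.02 0; 0 -0.009 0.022 0; 0 -0.005 0.023 0; 0 -0.001 0.021 0; 0 0 0 0; 0 0 0 0",
)

```text
clock: 7.52
tcp_pos: [0.4627, -0.2373, 0.0173]
tcp_rot: [1.596, 2.706, -0.0]
force: [3.7, -1.9, -2.7]
finger_gap: 0.0089
grasp_force: 27.0
```

Request:
apply_moves(
  increments="0 0 0 0; 0 0 0 0; 0 0 0 0",
  hand=-0.4,
)

```text
clock: 7.9
tcp_pos: [0.4619, -0.2369, 0.0173]
tcp_rot: [-1.596, -2.705, 0.0]
force: [0.6, 0.6, 0.7]
finger_gap: 0.0256
grasp_force: 0.0
```

```bash
python3 -c "
from h import *
s=state();print(s['clock'],s['force'],s['finger_gap'],s['joint_pos'].round(2))
go([.557,.1696,.23])"
```

```text
7.9 [0.5932121  0.57975076 0.74966291] 0.025560376133466716 [-0.47  0.35 -0.53  0.69  0.    0.59]
turn 0 alt 0.0 shift [ 0.3098  0.2798 -0.2126] tool y [ 0.875  0.484 -0.   ] x [-0.484  0.875  0.001] z [-0.001  0.    -1.   ] q6 0.5918327940572747
```

Request:
apply_moves(
  increments="0 0 -0.05 0; 0 0 -0.06 0; 0 0 -0.06 0; 0 0 -0.043 0; 0.045 0.04 0 0; 0.045 0.04 0 0; 0.045 0.04 0 0; 0.045 0.04 0 0; 0.045 0.04 0 0; 0.045 0.04 0 0",
)

```text
clock: 9.15
tcp_pos: [0.5416, 0.1172, 0.2304]
tcp_rot: [1.596, 2.706, -0.0]
force: [0.4, 0.2, 0.7]
finger_gap: 0.0257
grasp_force: 0.0
```

Request:
apply_moves(
  increments="0.04 0.04 0 0; 0 0 0.05 0; 0 0 0.03 0; 0 0 0 0; 0 0 0 0",
  hand=0.3,
)

```text
clock: 9.78
tcp_pos: [0.558, 0.1696, 0.1516]
tcp_rot: [1.596, 2.705, 0.001]
force: [0.3, -0.4, 0.3]
finger_gap: 0.0554
grasp_force: 0.0
```

```bash
python3 w.py w2; python3 - <<'E'
from h import *
s,c=pickle.load(open("w.pkl","rb")); W=cloud(c,wristT(s,c))
print(s["clock"],s["tcp_pos"],s["finger_gap"],s["joint_pos"].round(2))
D=np.hypot(W[...,0]-.557,W[...,1]-.1696)
m=(D<.03)&(W[...,2]>.048)&(W[...,2]<.075); P=W[m].astype(np.float32)
print(m.sum(),cv2.minEnclosingCircle(P[:,:2]),np.median(P[:,2]))
hsv=cv2.cvtColor(c["color"],cv2.COLOR_RGB2HSV)
r=(D<.07)&((hsv[...,0]<4)|(hsv[...,0]>176))&(hsv[...,1]>180)&(W[...,2]<.03)&(W[...,2]>.012)
print(r.sum(),cv2.minEnclosingCircle(W[r][:,:2].astype(np.float32)),np.median(W[r][:,2]))
# stand from top
t=read_camera("top"); pickle.dump(t,open("top2.pkl","wb")); cv2.imwrite("pics/top2.png",t["color"][...,::-1])
go([.557,.1696,.026])
E
```

```text
9.775 [0.55798878 0.16963242 0.15158397] 0.055385121643569526 [ 0.3   0.32 -0.22  1.03  0.    1.36]Traceback (most recent call last):
  File "<stdin>", line 6, in <module>
cv2.error: OpenCV(4.12.0) /io/opencv/modules/imgproc/src/shapedescr.cpp:201: error: (-215:Assertion failed) count >= 0 && (depth == CV_32F || depth == CV_32S) in function 'minEnclosingCircle'
```

View pics/w2.png

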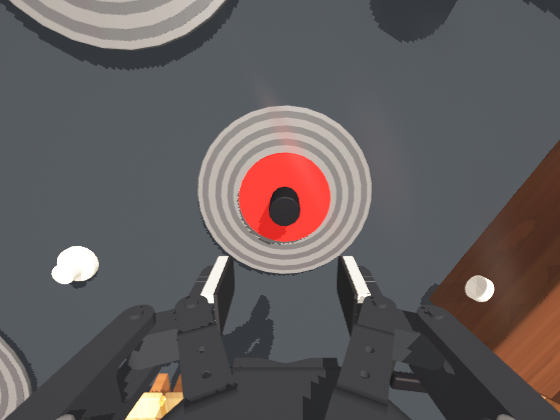

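The wrist view shows the small record with its knob top at (285,207), centred between the fingers. My circle fit failed, so I'll fix the script.

```bash
python3 - <<'E'
from h import *
s,c=pickle.load(open("w.pkl","rb")); W=cloud(c,wristT(s,c))
cc=lambda P: cv2.minEnclosingCircle(np.ascontiguousarray(P[:,:2],dtype=np.float32)) if len(P) else None
print(W[207,285],c["z_map"][207,285])
D=np.hypot(W[...,0]-.557,W[...,1]-.1696)
m=(D<.04)&(W[...,2]>.048)&(W[...,2]<.075); print(m.sum(),cc(W[m]))
hsv=cv2.cvtColor(c["color"],cv2.COLOR_RGB2HSV)
r=(D<.07)&((hsv[...,0]<4)|(hsv[...,0]>176))&(hsv[...,1]>180)&(W[...,2]<.03)&(W[...,2]>.01)
print(r.sum(),cc(W[r]),np.median(W[r][:,2]))
t=read_camera("top"); cv2.imwrite("pics/top2.png",t["color"][...,::-1])
W=cloud(t)
n=np.array([.875,.484]); y=np.array([.484,-.875]); H=np.array([.5814,-.1719])
A=(W[...,:2]-H)@n; B=(W[...,:2]-H)@y; hsv=cv2.cvtColor(t["color"],cv2.COLOR_RGB2HSV)
m=(abs(A)<.15)&(abs(B)<.09)&(W[...,2]>.03); rc=cv2.minAreaRect(np.ascontiguousarray(W[m][:,:2],dtype=np.float32)); print(rc)
for a in(-.08,-.06,-.03,.03,.06,.08):
    q=(abs(A-a)<.006)&(abs(B)<.06); print(a,np.nanmedian(W[q][:,2]))
q=(abs(A)<.03)&(abs(B)<.03); print("cork hsv",np.median(hsv[q],0),"wood",np.median(hsv[(abs(A-.07)<.01)&(abs(B)<.06)],0))
h=np.median(hsv[q],0); m=(abs(A)<.085)&(abs(B)<.07)&(abs(hsv[...,2]-h[2])<35)&(abs(hsv[...,1]-h[1])<40)
P=W[m]; print(m.sum(),A[m].mean(),B[m].mean(),np.percentile(A[m],[2,98]),np.percentile(B[m],[2,98]))
go([.557,.1696,.026])
E
```

```text
[0.55646506 0.17478498 0.0577344 ] 0.24885984
816 ((0.5580170750617981, 0.1713477373123169), 0.013915671035647392)
5047 ((0.557467520236969, 0.17069585621356964), 0.045233070850372314) 0.019601345505656453
((0.5626923441886902, -0.1898704469203949), (0.22993046045303345, 0.1630610078573227), 29.095314025878906)
-0.08 0.0400868904944377
-0.06 0.04013269557187937
-0.03 0.04048693365466549
0.03 0.040287969961876224
0.06 0.03992481450686569
0.08 0.039850996228030844
cork hsv [ 17. 154. 245.] wood [ 30.  44. 255.]
1901 0.006372270154315511 0.004032880881051515 [-0.05327405  0.06393765] [-0.06735539  0.06736674]
turn 0 alt 0.0 shift [ 0.0008 -0.0019  0.1263] tool y [0.875 0.483 0.003] x [-0.483  0.875 -0.001] z [ 0.003  0.001 -1.   ] q6 1.3612166003049502
```

View pics/top2.png

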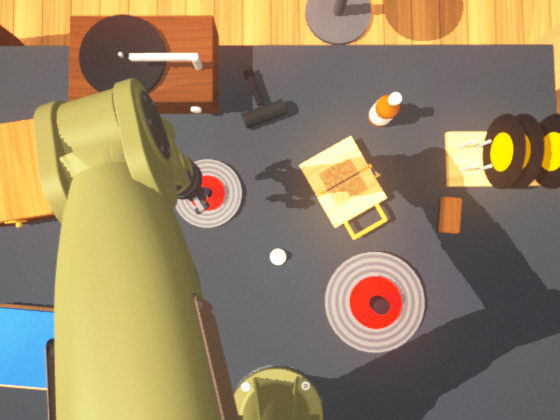

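The top view shows the stand open: both leaves read z = 40 mm, the cork is at about (343,178), and the other objects haven't moved. I'll grip the knob and refine the cork centre.

Request:
apply_moves(
  increments="0.001 0 0.04 0; 0 0 0.04 0; 0 0 0.025 0; 0 0 0.012 0; 0 0 0.009 0; 0 0 0 0; 0 0 0 0",
)

```text
clock: 10.75
tcp_pos: [0.5577, 0.1707, 0.0253]
tcp_rot: [1.596, 2.705, 0.002]
force: [0.0, 0.6, -0.1]
finger_gap: 0.0555
grasp_force: 0.0
```

Request:
apply_moves(
  increments="0 0 0 0; 0 0 0 0; 0 0 0 0; 0 0 0 0; 0 0 0 0",
  hand=-1,
  squeeze=45,
)

```text
clock: 11.38
tcp_pos: [0.5573, 0.1706, 0.0251]
tcp_rot: [1.596, 2.705, 0.001]
force: [-0.5, -1.2, 5.5]
finger_gap: 0.027
grasp_force: 44.4
```

Request:
apply_moves(
  increments="0 0 -0.02 0; 0 0 -0.04 0; 0 0 -0.05 0; 0 0 -0.02 0; 0 0 0 0",
)

```text
clock: 12.0
tcp_pos: [0.5578, 0.1708, 0.1555]
tcp_rot: [1.595, 2.704, 0.003]
force: [0.7, -0.3, -4.2]
finger_gap: 0.0274
grasp_force: 45.4
```

```bash
python3 - <<'E'
from h import *
t=read_camera("top"); pickle.dump(t,open("top3.pkl","wb")); W=cloud(t)
n=np.array([.875,.484]); y=np.array([.484,-.875]); H=np.array([.5814,-.1719])
A=(W[...,:2]-H)@n; B=(W[...,:2]-H)@y; hsv=cv2.cvtColor(t["color"],cv2.COLOR_RGB2HSV)
m=(abs(A)<.075)&(abs(B)<.065)&(hsv[...,1]>100)&(W[...,2]>.036)&(W[...,2]<.046)
n_,l,st,ce=cv2.connectedComponentsWithStats(cv2.morphologyEx(m.astype(np.uint8),cv2.MORPH_CLOSE,np.ones((3,3))))
i=1+st[1:,4].argmax(); k=l==i
rc=cv2.minAreaRect(np.ascontiguousarray(W[k][:,:2],dtype=np.float32)); print(st[i],rc,"mean",np.nanmean(W[k],0))
print("A",np.percentile(A[k],[1,50,99]),"B",np.percentile(B[k],[1,50,99]))
k=(abs(A)<.1)&(abs(B)<.1)&(W[...,2]>.034)&(W[...,2]<.046)
print("leaf A",np.percentile(A[k],[.5,99.5]),"B",np.percentile(B[k&(abs(A)<.07)],[.5,99.5]))
s=state(); print(s["clock"],s["tcp_pos"],s["force"],s["finger_gap"])
go([.5814,-.1719,s["tcp_pos"][2]])
E
```

```text
[ 306  157   74   46 2000] ((0.5843489170074463, -0.1713133454322815), (0.10561012476682663, 0.160531148314476), 14.129069328308105) mean [ 0.58591451 -0.17227566  0.03904199]
A [nan nan nan] B [nan nan nan]
leaf A [-0.09231398  0.08886953] B [-0.074285    0.08075052]
12.05 [0.55675582 0.17043115 0.15388847] [-0.23587657 -0.22084912 -4.5448483 ] 0.02661884256554355
turn 0 alt 0.0 shift [-0.3115 -0.144   0.    ] tool y [ 0.875  0.484 -0.   ] x [-0.484  0.875 -0.   ] z [-0. -0. -1.] q6 1.362901487829403
```

Request:
apply_moves(
  increments="-0.02 -0.009 0 0; -0.035 -0.016 0 0; -0.04 -0.0185 0 0; -0.04 -0.0185 0 0; -0.04 -0.0185 0 0; -0.04 -0.0185 0 0; -0.04 -0.0185 0 0; -0.035 -0.016 0 0; -0.0205 -0.0105 0 0; 0 0 0 0",
)

```text
clock: 13.3
tcp_pos: [0.58, -0.1726, 0.153]
tcp_rot: [-1.599, -2.702, 0.001]
force: [0.0, 0.4, -3.8]
finger_gap: 0.0269
grasp_force: 45.1
```

Request:
apply_moves(
  increments="0 0 0.03 0; 0 0 0.03 0; 0 0 0.015 0; 0 0 0 0; 0 0 0 0",
)

```text
clock: 13.92
tcp_pos: [0.5819, -0.1708, 0.0804]
tcp_rot: [1.595, 2.705, 0.001]
force: [-0.3, 0.2, -3.2]
finger_gap: 0.027
grasp_force: 45.1
```

```bash
python3 w.py w3; python3 - <<'E'
from h import *
s,c=pickle.load(open("w.pkl","rb")); W=cloud(c,wristT(s,c))
print(s["clock"],s["tcp_pos"],s["force"],s["finger_gap"])
H=np.array([.5814,-.1719])
z=s["tcp_pos"][2]-.0255
D=np.hypot(*(W[...,:2]-s["tcp_pos"][:2]).transpose(2,0,1))
m=(D<.1)&(abs(W[...,2]-z-.011)<.015)&(D>.05)
P=W[m];print(m.sum(),"plane",np.linalg.lstsq(np.c_[P[:,:2]-H,np.ones(len(P))],P[:,2],rcond=None)[0],z)
hsv=cv2.cvtColor(c["color"],cv2.COLOR_RGB2HSV)
r=(D<.08)&((hsv[...,0]<4)|(hsv[...,0]>176))&(hsv[...,1]>180)
cc=lambda P: cv2.minEnclosingCircle(np.ascontiguousarray(P[:,:2],dtype=np.float32))
print("clamp",cc(W[r]),np.median(W[r][:,2])); print("disc",cc(W[m&(hsv[...,1]<60)]))
go([*H,s["tcp_pos"][2]],[.875,.484])
c=read_camera("side"); cv2.imwrite("pics/side3.png",cv2.resize(c["color"][130:290,180:400],None,fx=3.4,fy=3.4)[...,::-1])
E
```

```text
13.925 [ 0.58191341 -0.17083606  0.08037896] [-0.33429902  0.1726447  -3.22510827] 0.026977386229018543
34010 plane [0.00329493 0.00050296 0.06720369] 0.054878955989676736
clamp ((0.5812666416168213, -0.17197346687316895), 0.047068655490875244) 0.07481106294945455
disc ((0.583207905292511, -0.17011204361915588), 0.0878986269235611)
turn 0.0001 alt -3.141 shift [-0.0004 -0.0011  0.0002] tool y [0.875 0.484 0.002] x [-0.484  0.875 -0.001] z [ 0.002 -0.001 -1.   ] q6 0.7797327925530584
```

View pics/side3.png

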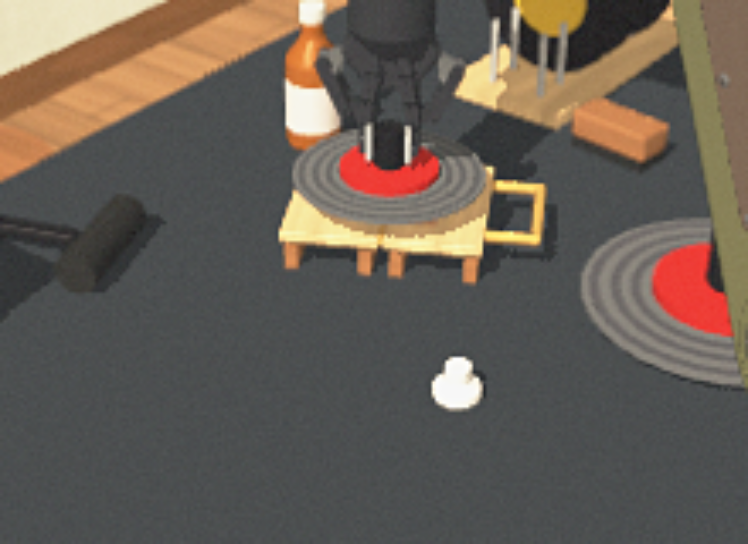

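The side crop shows the record level and centred just above the flat open stand, at about (390,185). The plane fit confirms it is level. Lowering gently.

Request:
apply_moves(
  increments="0 -0.001 0.004 0; 0 0 0.004 0; 0 0 0.002 0; 0 0 0.002 0; 0 0 0.001 0; 0 0 0 0; 0 0 0 0",
)

```text
clock: 14.9
tcp_pos: [0.5803, -0.1714, 0.0664]
tcp_rot: [1.596, 2.706, 0.0]
force: [-0.3, -0.4, -2.5]
finger_gap: 0.0268
grasp_force: 45.1
```

Request:
apply_moves(
  increments="0 0 0.001 0; 0 0 0 0; 0 0 0.001 0; 0 0 0 0; 0 0 0 0",
)

```text
clock: 15.52
tcp_pos: [0.5803, -0.1714, 0.0651]
tcp_rot: [1.596, 2.706, 0.0]
force: [-4.0, 1.3, 5.9]
finger_gap: 0.0267
grasp_force: 46.1
```

Contact shows as upward force. Releasing.

Request:
apply_moves(
  increments="0 0 0 0; 0 0 0 0; 0 0 0 0; 0 0 0 0; 0 0 0 0",
  hand=0.2,
  squeeze=20,
)

```text
clock: 16.15
tcp_pos: [0.5802, -0.1714, 0.0642]
tcp_rot: [-1.596, -2.706, -0.0]
force: [0.1, 0.2, -0.5]
finger_gap: 0.0512
grasp_force: 0.0
```

Request:
apply_moves(
  increments="0 0 -0.01 0; 0 0 -0.03 0; 0 0 -0.04 0; 0 0 -0.05 0; 0 0 -0.03 0; 0 0 0 0; 0 0 0 0; 0 0 0 0",
)

```text
clock: 17.15
tcp_pos: [0.5794, -0.1711, 0.223]
tcp_rot: [-1.595, -2.704, 0.001]
force: [1.1, -0.2, 0.4]
finger_gap: 0.0513
grasp_force: 0.0
```

```bash
python3 w.py w4; python3 - <<'E'
from h import *
s,c=pickle.load(open("w.pkl","rb")); W=cloud(c,wristT(s,c))
print(s["clock"],s["tcp_pos"],s["force"],s["finger_gap"])
H=np.array([.5814,-.1719]); n=np.array([.875,.484]); y=np.array([.484,-.875])
D=np.hypot(*(W[...,:2]-H).transpose(2,0,1)); A=(W[...,:2]-H)@n; B=(W[...,:2]-H)@y
hsv=cv2.cvtColor(c["color"],cv2.COLOR_RGB2HSV)
r=(D<.08)&((hsv[...,0]<4)|(hsv[...,0]>176))&(hsv[...,1]>180)
cc=lambda P: cv2.minEnclosingCircle(np.ascontiguousarray(P[:,:2],dtype=np.float32))
x=cc(W[r]); print("clamp",x,"off stand",(np.array(x[0])-H)@n,(np.array(x[0])-H)@y,np.median(W[r][:,2]))
m=(D<.1)&(D>.05)&(W[...,2]>.046)&(W[...,2]<.065);P=W[m]
print("plane",np.linalg.lstsq(np.c_[P[:,:2]-H,np.ones(len(P))],P[:,2],rcond=None)[0])
l=(abs(B)<.1)&(W[...,2]>.034)&(W[...,2]<.0445)&(abs(A)<.1); print("leaf A",np.percentile(A[l],[.3,99.7]),"B",np.percentile(B[l],[.3,99.7]))
E
```

```text
17.15 [ 0.57936655 -0.17114388  0.22295278] [ 1.12995379 -0.19319037  0.38345206] 0.051268075309961234
clamp ((0.5810462832450867, -0.171831876039505), 0.04608426243066788) off stand -0.0002765301636696119 -0.00023080737481118356 0.05959874721364733
plane [0.00246818 0.0022298  0.05192434]
leaf A [-0.09932143  0.09096023] B [-0.07453707  0.07459622]
```

View pics/w4.png

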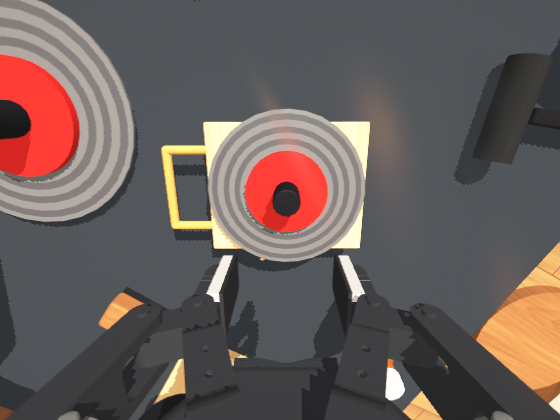

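The wrist view shows the record centred on the open stand at (287,185). It lies level and within about 1 mm of centre, and the gripper is clear. Handing in.

```bash
python3 -c "
from cell import *
print(finish_job())"
```

```text
the job is handed in; nothing more can be done
None
```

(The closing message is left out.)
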